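# Draw out the round knob's drying tray and shut the one left out

### The job

On the low green drying rack, hook a fingertip behind the front lip of the tray that carries the round white knob and draw that tray out as far as it goes; then push the tray that was left part-way out (the one with the hinge) fully home, and leave the third tray shut. Use the fingertips only: do not pinch a lip, do not touch, tip or lift the painted pieces on the trays, and leave everything else on the table and rack where it is.

Things in the scene. Friction and masses are not known exactly. Their poses are not given: they have to be found in the camera images.
- rack: Low green steel rack on the table, fixed, 250 x 360 x 85 mm high. Origin at table level, middle of the shut trays' front faces; x points into the rack (trays draw out along -x), y along the fronts, z up. Three trays side by side, centres at y = -115, 0, +115 mm (their order changes), between rails 45 mm high; a wooden deck 85 mm high covers the back from x = 155 mm on, and a tape roll and a sanding block (28 mm high) stay on it.
- tray_round (a joint): Shallow steel tray, 104 mm wide, 210 long; value = how far it is drawn out (along the rack's -x), 0 = fully home, 0.12 m = at its stop. Sliding friction about 2 N, no spring, stays where it is left. This one carries the round knob and starts shut or nearly so.
- tray_round_lip (a point): Middle of the top edge of that tray's front lip, moving with it; x into the rack, y along the lip. The lip is an upright plate 8 thick (x -4 to +4 mm), 104 wide, from 14 to 60 mm above the table. Behind it an empty finger pocket 54 mm long (x), 98 wide, floor 42 mm below this point, ends at a low divider 18 mm tall; the painted piece stands wholly beyond the divider.
- tray_left_out (a joint): Shallow steel tray, 104 mm wide, 210 long; value = how far it is drawn out (along the rack's -x), 0 = fully home, 0.12 m = at its stop. Sliding friction about 2 N, no spring, stays where it is left. This one carries the hinge and starts left part-way out (40 to 80 mm).
- tray_left_out_lip (a point): Middle of the top edge of that tray's front lip, moving with it; x into the rack, y along the lip. The lip is an upright plate 8 thick (x -4 to +4 mm), 104 wide, from 14 to 60 mm above the table. Behind it an empty finger pocket 54 mm long (x), 98 wide, floor 42 mm below this point, ends at a low divider 18 mm tall; the painted piece stands wholly beyond the divider.
- tray_square (a joint): Shallow steel tray, 104 mm wide, 210 long; value = how far it is drawn out (along the rack's -x), 0 = fully home, 0.12 m = at its stop. Sliding friction about 2 N, no spring, stays where it is left. This one carries the square knob and starts shut; it is to stay shut.
- tray_square_lip (a point): Middle of the top edge of that tray's front lip, moving with it; x into the rack, y along the lip. The lip is an upright plate 8 thick (x -4 to +4 mm), 104 wide, from 14 to 60 mm above the table. Behind it an empty finger pocket 54 mm long (x), 98 wide, floor 42 mm below this point, ends at a low divider 18 mm tall; the painted piece stands wholly beyond the divider.
- tray_round_front: The outward (robot-side) face plate of the round knob's tray lip, 4 mm thick, part of the tray. Its origin lies at the foot of the lip's outer face, 46 mm below its top edge.
- tray_round_back: The inward plate of the same lip, 4 mm thick, facing the finger pocket: what a fingertip hooks. Same origin as the front plate.
- tray_left_out_front: The outward (robot-side) face plate of the lip of the tray left out, 4 mm thick: what a fingertip pushes. Origin at the foot of the lip's outer face, 46 mm below its top edge.
- tray_left_out_back: The inward plate of the same lip, 4 mm thick. Same origin as the front plate.
- round_knob_mid (a point): Centre of a white mushroom-shaped cabinet knob, round from above, 42 mm across and 36 mm tall, standing loose on its tray. Not to be touched.
- round_knob: The same round knob; origin at the centre of its underside.
- square_knob: White square cabinet knob, 42 x 42 x 36 mm, standing loose on its tray; origin under its centre. Not to be touched.
- hinge: White butt hinge lying open and loose on its tray, 64 x 70 mm, 10 mm high; origin under its centre. Not to be touched.
- paint_can: Paint can, 108 mm across, 125 tall, on the left of the table (y > 0.3); origin under its centre. Bystander, to be left alone.
- small_can: Small paint can, 72 mm across, 90 tall, on the right of the table; origin under its centre. Bystander, to be left alone.
- brush: Paint brush lying on the table at the left, near the robot. Bystander, to be left alone.
- filling_knife: Filling knife lying on the table at the right, near the robot. Bystander, to be left alone.
- screwdriver: Screwdriver lying on the table at the left. Bystander, to be left alone.
There are look-alikes about, which are no part of the job. What is shaped like the round_knob but black or turquoise is not meant.

How it is judged (in metres and radians):
On the way, in this order (a step that is already met when the one before it is completed fails the run):
1. the round knob's tray is drawn out to its stop (value of joint tray_round above 0.112 m), for 0.2 s.
2. the tray left out is pushed fully home, the round knob's tray still out (value of joint tray_left_out below 0.006 m and value of joint tray_round above 0.112 m), for 0.2 s.
At the end, for the whole second after the job is handed in: Round knob's tray drawn out more than 112 mm (stop at 120), the hinge's tray within 6 mm of home, the square knob's tray within 8 mm of home, the round knob upright (within 0.15 rad), at rest and standing in its tray (all of step 2 and value of joint tray_square below 0.008 m and angle between round_knob's own z axis and vertical below 0.15 rad and x of round_knob_mid in the frame of tray_round_lip between 0.06 and 0.2 m and y of round_knob_mid in the frame of tray_round_lip between -0.05 and 0.05 m and z of round_knob_mid in the frame of tray_round_lip below -0.018 m and linear speed of round_knob below 0.02 m/s); the robot touches nothing.
It fails at once if a tray lip is pinched (both faces pressed at once) ((contact force between the fingers and tray_round_front above 0.5 N and contact force between the fingers and tray_round_back above 0.5 N) or (contact force between the fingers and tray_left_out_front above 0.5 N and contact force between the fingers and tray_left_out_back above 0.5 N)).
It fails at once if the square knob's tray is drawn out more than 20 mm (value of joint tray_square above 0.02 m).
It fails at once if a painted piece is touched by the robot (contact force between any of the fingers, the arm and round_knob above 0.3 N or contact force between any of the fingers, the arm and square_knob above 0.3 N or contact force between any of the fingers, the arm and hinge above 0.3 N).
It fails at once if a painted piece is tipped by more than 0.4 rad or lifted off its tray (top over 100 mm) (angle between any of round_knob, square_knob, hinge's own z axis and vertical above 0.4 rad or height (world z) of any of round_knob, square_knob, hinge above 0.06 m).
It fails at once if a bystander is moved more than 25 mm (distance of any of paint_can, small_can, brush, filling_knife, screwdriver from where it was at the start of the episode above 0.025 m).
It also fails if it takes over 42 s, if anything falls off the work surface, if the arm or the gripper's body presses on something with over 40 N, if the wrist force passes 120 N, or if a joint passes its speed limit or range.

### The arm

A 6-joint arm with a two-finger parallel gripper is mounted at the origin on the work surface. World frame = base frame: x ahead of the robot, y to its left, z up, the work surface at z = 0. Lengths are in m, angles in degrees, forces in N, time in s.
With the tool pointing down it reaches from about 0.4 to 0.825 m from the base axis. Payload 7 kg.
Tool frame: the origin (TCP) lies between the finger pads; the fingertips stand 14 mm ahead of it and the grasp point (between the pads) lies 5 mm behind it (r.tips_ahead is the distance from the TCP to the fingertips, in m); z points along the fingers, y is the direction in which the jaws open and shut (so a half turn about z gives the same grasp; the last joint's range is limited). The gripper opens to 88 mm and grips with 3 to 60 N. Pads are 19 mm wide; open, the fingers measure 130 mm over their backs; the gripper's body (78 mm by 193 mm) begins 47 mm behind the grasp point.
Start: joints at [-52.592, 20.546, 0.682, 0, -70.136, -16.507], TCP at [0.241, -0.631, 0.241] pointing down, gripper open.
Joint ranges: [-176.03, 176.03], [-82.01, 121.73], [-58.28, 71.71], [-173.87, 95.51], [-174.79, -0.11], [-173.66, 173.66]. Speed limits (degrees/s): [136.94, 136.94, 172.46, 180, 180, 180].

### API

Orientations are given as [roll, pitch, yaw] about the fixed x, y, z axes, in that order (R = Rz(yaw) Ry(pitch) Rx(roll)).
In Python, from plant import r gives the robot as it stands.
- The arm moves only by the tool apply_moves, never from a script. Its arguments are lists of equal length, an entry for each row: "slide": the shift along the tool's x, y, z as a fraction of full scale, a list of three; "turn": the turn, a rotation vector about the tool's x, y, z as a fraction of full scale, a list of three; "jaw": the closure, from 0 (fully open) to 1 (shut). In form: {"slide": [[dx, dy, dz], ...], "turn": [[wx, wy, wz], ...], "jaw": [jaw, ...]}. A call has 1 to 8 rows; each row shifts and turns the commanded pose from where the row before left it, along the tool's axes as they then stand; what a row does not reach is not made up. Full scale, the value 1, is 0.1 m for a shift and 1.5 rad for a turn. A row lasts 1/10 s, in which the tool goes at most 50 mm and 8.59 degrees, less where a joint would pass 70% of its speed; a pose out of reach is approached as far as the arm can. A call with a number of a shift or a turn outside -1 to 1 is refused whole. A call with a gripper value outside its range is refused whole. The fingers move at their own pace and stop on an object; "newtons" is the grip in N (left out, the last holds). Time passes only in rows, so rows that do not move let the fingers close. It gives the time, the measured TCP pose, the force and the opening at its end, in the units of the state.
- r.get_state(): the state, without advancing time (a new reading comes with each control period).
- r.capture(name): name is "scene" or "top" or "wrist"; returns a dict with "pixels" (400x640x3 uint8, blue, green, red), "depth" (400x640 float32, m along the optical axis (not along the pixel's ray), 0 where there is no reading), "fx", "fy", "cx", "cy" (pixels), "dist_coeffs" ([k1, k2, p1, p2, k3] as OpenCV has them; the pictures are not rectified), "rvec" (rotation vector, rad) and "tvec" (3), from world to camera coordinates, as OpenCV has them. Camera axes: x right, y down, z forward; pixel columns grow to the right and rows downward; lengths in m; the calibration is good to about 2 mm. A picture is of the moment at which its call begins.
- r.close_job(): hands the job in, once; it reports no verdict.
The state is a dict: "time_s": time; "joints": joint angles; "qd": joint speeds; "joint_torque": joint torques, N m; "tcp_pos": TCP position; "eef_rot": TCP orientation; "contact_force": force on the tool from outside, world axes, zero at the start; "moment": the same for the moment, N m; "gripper_width": finger opening in m.
Only numpy, scipy, OpenCV 4.12 (cv2) and the standard library are available. Lean on these libraries where they do the work, as an engineer would, in place of code of your own. Each camera call takes 0.05 s, during which the arm holds its last target.

## Working session

There is one attempt and no reset: what is moved stays moved. The work goes in short steps, Python scripts to look and compute and a tool call to move; the robot and the scene stay as the last step left them, time stands still between calls to the robot, and variables do not carry over. Pictures are saved under pics/ and viewed, and the job is handed in when it is done.

Besides the shell and the picture viewer there is one more tool, called after ">>>" as name(argument=value, ...) on one line, values as JSON. apply_moves: Moves the arm, as the interface text tells. Shift numbers are shares of 0.1 m and turn numbers shares of 1.5 rad, none past 1 either way. Its arguments: {"type":"object","properties":{"slide":{"type":"array"},"turn":{"type":"array"},"jaw":{"type":"array"},"newtons":{"type":"number"}},"required":["slide","turn","jaw"]}

```bash
ls; mkdir -p pics; cat > h.py <<'E'
import numpy as np, cv2
from plant import r
def cap(n):
    c=r.capture(n); c['K']=np.array([[c['fx'],0,c['cx']],[0,c['fy'],c['cy']],[0,0,1.]]); c['R']=cv2.Rodrigues(np.array(c['rvec'],float))[0]; c['t']=np.array(c['tvec'],float).reshape(3); c['d']=np.array(c['dist_coeffs'],float); return c
def ray(c,uv):
    p=cv2.undistortPoints(np.array(uv,float).reshape(-1,1,2),c['K'],c['d']).reshape(-1,2)
    d=np.c_[p,np.ones(len(p))]@c['R']; o=-c['R'].T@c['t']; return o,d
def onz(c,uv,z):
    o,d=ray(c,uv); s=(z-o[2])/d[:,2]; return o+d*s[:,None]
def dep(c,uv):
    o,d=ray(c,uv); uv=np.array(uv).reshape(-1,2).astype(int); return o+d*c['depth'][uv[:,1],uv[:,0]][:,None]
def proj(c,P):
    return cv2.projectPoints(np.array(P,float).reshape(-1,1,3),np.array(c['rvec'],float),c['t'],c['K'],c['d'])[0].reshape(-1,2)
E
python3 - <<'E'
from h import *
import pickle
D={}
for n in ('scene','top'):
    D[n]=cap(n); cv2.imwrite(f'pics/{n}0.png',D[n]['pixels'])
pickle.dump(D,open('d0.pkl','wb'))
print(r.get_state())
E
```

```text
pics
{'time_s': 0.1, 'joints': array([-5.25928848e+01,  2.05886783e+01,  6.38797369e-01, -1.76019509e-02,
       -7.01362854e+01, -1.65060926e+01]), 'qd': array([ 0.07800092, -0.06862369,  0.17877445, -0.02576554, -0.03369099,
       -0.10090334]), 'joint_torque': array([-4.57777533e-04, -5.84163988e+01,  2.93755835e+01,  7.01553404e+00,
        1.02337101e-02, -6.09327731e-05]), 'tcp_pos': array([ 0.24062504, -0.63020376,  0.23969987]), 'eef_rot': array([ 1.79912683e+02, -8.61775800e-03, -1.59104964e+02]), 'contact_force': array([0.77114784, 0.21887775, 1.48891393]), 'moment': array([-0.01850715,  0.01934094,  0.02538072]), 'gripper_width': 0.0880495990608474}
```

View pics/scene0.png

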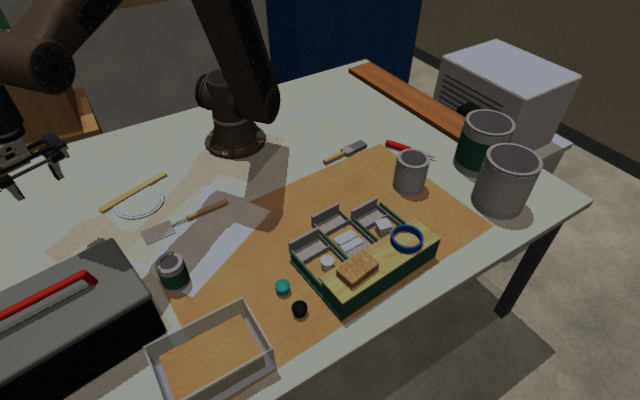

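View pics/top0.png

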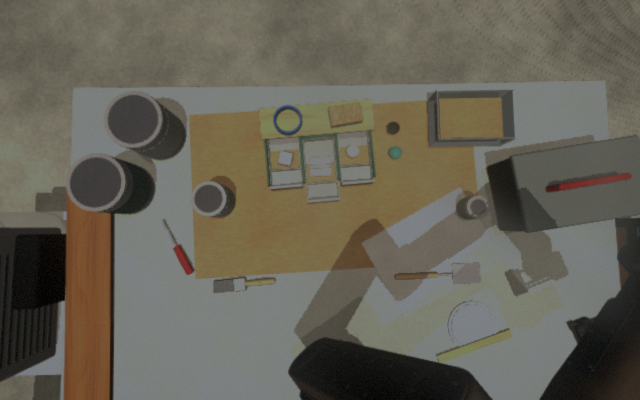

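```bash
python3 - <<'E'
import pickle,cv2,numpy as np
from h import *
D=pickle.load(open('d0.pkl','rb'))
c=D['top'];im=c['pixels'][90:215,250:410]
cv2.imwrite('pics/topc.png',cv2.convertScaleAbs(cv2.resize(im,None,fx=4.5,fy=4.5,interpolation=cv2.INTER_CUBIC),alpha=1.3))
s=D['scene']['pixels'][190:330,260:450]
cv2.imwrite('pics/scenec.png',cv2.convertScaleAbs(cv2.resize(s,None,fx=4,fy=4,interpolation=cv2.INTER_CUBIC),alpha=1.3))
for n in D: print(n,D[n]['fx'],-D[n]['R'].T@D[n]['t'])
E
```

```text
scene 409.82236396770304 [ 1.32913497 -0.44796843  0.95968579]
top 370.8974896344872 [0.4806197  0.07360326 1.23560588]
```

View pics/topc.png

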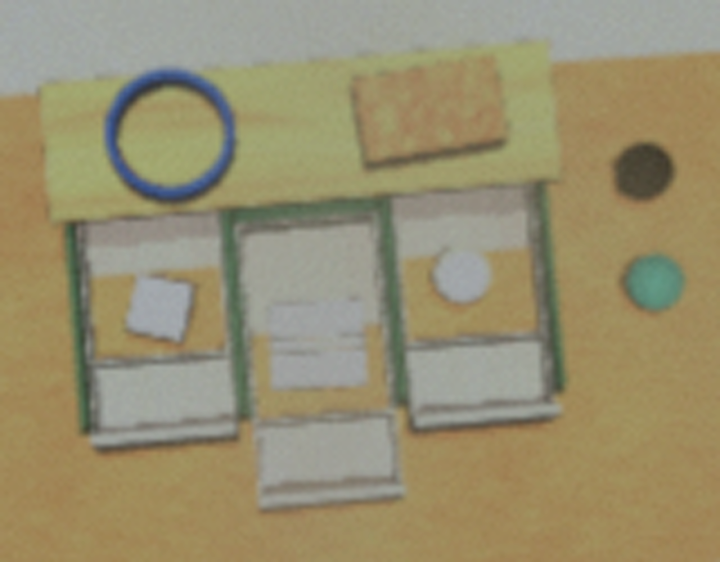

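View pics/scenec.png

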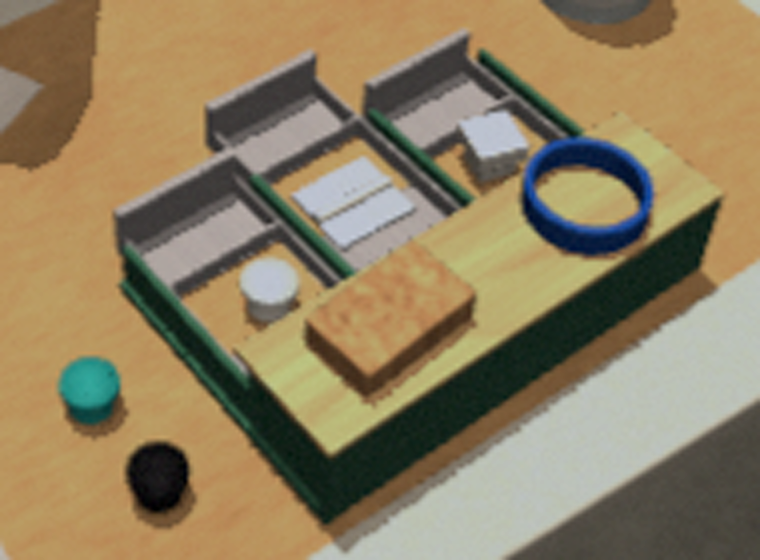

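```bash
python3 - <<'E'
import pickle,cv2,numpy as np
from h import *
D=pickle.load(open('d0.pkl','rb'))
c=D['top']
f=lambda p:(np.array(p,float)/4.5-0.0+[250,90]-0.5+0.5/4.5)
names=['R lip','H lip','S lip']
segs=[[(416,422),(562,408)],[(262,501),(404,488)],[(93,441),(238,432)]]
for n,s in zip(names,segs):
    P=onz(c,f(s),.06); print(n,P.round(4).tolist(),np.linalg.norm(P[0]-P[1]), np.degrees(np.arctan2(*(P[0]-P[1])[[0,1]])))
# deck edges front z .085
P=onz(c,f([(50,218),(558,179),(40,87),(549,43)]),.085);print('deck',P.round(4).tolist(), np.degrees(np.arctan2(*(P[0]-P[1])[[0,1]])),np.linalg.norm(P[0]-P[1]))
print('knob',onz(c,f([(462,275),(160,308)]),.058).round(4))
# depth mask
v,u=np.mgrid[90:215,250:410]; W=dep(c,np.c_[u.ravel(),v.ravel()]); 
Z=W[:,2].reshape(u.shape); print(np.isnan(Z).sum(), Z.min(),Z.max())
np.savez('w.npz',W=W.reshape(*u.shape,3))
m=(W[:,2]>.05)&(W[:,2]<.068)&(W[:,0]<.73)
mm=m.reshape(u.shape).astype(np.uint8)
n,l,st,ce=cv2.connectedComponentsWithStats(mm,connectivity=8)
for i in range(1,n):
    if st[i,4]>15:
        Q=W[l.ravel()==i]; print(st[i],Q.mean(0).round(4),Q.min(0).round(3),Q.max(0).round(3))
E
```

```text
R lip [[0.6205, -0.0046, 0.06], [0.6291, -0.1081, 0.06]] 0.10393388451546332 -4.770666999024881
H lip [[0.5657, 0.1051, 0.06], [0.5737, 0.0047, 0.06]] 0.10073098972348253 -4.521910317568035
S lip [[0.6098, 0.2243, 0.06], [0.6149, 0.1216, 0.06]] 0.10279712351882517 -2.85786936000833
deck [[0.7641, 0.2505, 0.085], [0.7873, -0.1052, 0.085], [0.8575, 0.2573, 0.085], [0.8845, -0.101, 0.085]] -3.725425426082679 0.35644680596195993
knob [[ 0.7259 -0.0393  0.058 ]
 [ 0.7048  0.1764  0.058 ]]
0 -0.009433541279762814 1.2356058829180925
[ 28  61  15  15 150] [0.7063 0.1785 0.0534] [0.683 0.155 0.05 ] [0.729 0.2   0.059]
[98 60  9  7 31] [ 0.722  -0.0399  0.0523] [ 0.71  -0.052  0.05 ] [ 0.73  -0.026  0.056]
[92 90 32  5 90] [ 0.6244 -0.0547  0.059 ] [ 0.618 -0.104  0.052] [ 0.631 -0.004  0.065]
[20 94 32  6 89] [0.6134 0.1755 0.0591] [0.606 0.126 0.052] [0.62  0.226 0.065]
[ 57 108  33   5  90] [0.5685 0.0579 0.0588] [0.562 0.006 0.051] [0.574 0.108 0.063]
```

The white round piece at top-view (352,152) is the only white round one. The square white one is at (285,158), and the turquoise (395,153) and black (393,128) look-alikes stand off the rack. So the trays, from robot left to right, are square, hinge (part-way out) and round. Next I check obstacle heights on the way.

```bash
cat >> h.py <<'E'
from scipy.spatial.transform import Rotation as Ro
def plan(target,yaw=None):
    s=r.get_state(); R=Ro.from_euler('xyz',s['eef_rot'],degrees=True)
    d=np.array(target)-s['tcp_pos']; print('t',round(s['time_s'],2),'tcp',s['tcp_pos'].round(4),'rot',s['eef_rot'].round(2),'F',s['contact_force'].round(1),'w',round(s['gripper_width'],4))
    print('slide tool (frac)',(R.inv().apply(d)/.1).round(3))
    if yaw is not None:
        w=(R.inv()*Ro.from_euler('xyz',[180,0,yaw],degrees=True)).as_rotvec(); print('turn frac',(w/1.5).round(4))
E
python3 - <<'E'
import pickle
from h import *
D=pickle.load(open('d0.pkl','rb'))
P=[]
for n in D:
    c=D[n]; v,u=np.mgrid[0:400:2,0:640:2]; ok=c['depth'][v,u]>0
    P.append(dep(c,np.c_[u[ok],v[ok]]))
P=np.vstack(P)
a=np.array([.24,-.63]);b=np.array([.652,-.053])
d=(b-a)/np.linalg.norm(b-a); q=P[:,:2]-a; t=q@d; e=abs(q@[-d[1],d[0]])
for k in np.arange(0,.75,.05):
    m=(t>k)&(t<k+.05)&(e<.13)&(P[:,2]<.22)
    print(round(k,2),(a+d*k).round(2),P[m,2].max().round(3) if m.any() else None)
plan([.652,-.053,.2],-176.3)
E
```

```text
0.0 [ 0.24 -0.63] 0.008
0.05 [ 0.27 -0.59] 0.008
0.1 [ 0.3  -0.55] 0.011
0.15 [ 0.33 -0.51] 0.009
0.2 [ 0.36 -0.47] 0.178
0.25 [ 0.39 -0.43] 0.015
0.3 [ 0.41 -0.39] 0.095
0.35 [ 0.44 -0.35] 0.094
0.4 [ 0.47 -0.3 ] 0.008
0.45 [ 0.5  -0.26] 0.007
0.5 [ 0.53 -0.22] 0.007
0.55 [ 0.56 -0.18] 0.006
0.6 [ 0.59 -0.14] 0.036
0.65 [ 0.62 -0.1 ] 0.064
0.7 [ 0.65 -0.06] 0.064
t 0.1 tcp [ 0.2406 -0.6302  0.2397] rot [ 1.7991e+02 -1.0000e-02 -1.5910e+02] F [0.8 0.2 1.5] w 0.088
slide tool (frac) [-5.902  3.925  0.402]
turn frac [ 0.001  -0.0003  0.2001]
```

>>> apply_moves(slide=[[-0.2, 0.13, 0], [-0.35, 0.23, 0], [-0.35, 0.23, 0], [-0.35, 0.23, 0], [-0.35, 0.23, 0], [-0.35, 0.23, 0], [-0.35, 0.23, 0], [-0.35, 0.23, 0]], turn=[[0, 0, 0], [0, 0, 0], [0, 0, 0], [0, 0, 0], [0, 0, 0], [0, 0, 0], [0, 0, 0], [0, 0, 0]], jaw=[1, 1, 1, 1, 1, 1, 1, 1], newtons=10)

```text
time_s: 0.9
tcp_pos: [0.4269, -0.3718, 0.2404]
eef_rot: [180.0, -0.0, -159.1]
contact_force: [0.6, -0.5, 0.1]
gripper_width: 0.0292
```

>>> apply_moves(slide=[[-0.35, 0.23, 0], [-0.35, 0.23, 0], [-0.35, 0.23, 0], [-0.35, 0.23, 0], [-0.35, 0.23, 0], [-0.35, 0.23, 0], [-0.35, 0.23, 0], [-0.2, 0.13, 0]], turn=[[0, 0, 0], [0, 0, 0], [0, 0, 0], [0, 0, 0], [0, 0, 0], [0, 0, 0], [0, 0, 0], [0, 0, 0]], jaw=[1, 1, 1, 1, 1, 1, 1, 1])

```text
time_s: 1.7
tcp_pos: [0.613, -0.1138, 0.24]
eef_rot: [180.0, -0.0, -159.0]
contact_force: [-0.5, -0.9, 0.1]
gripper_width: -0.0001
```

>>> apply_moves(slide=[[0, 0, 0], [0, 0, 0], [0, 0, 0], [0, 0, 0], [0, 0, 0]], turn=[[0, 0, 0.07], [0, 0, 0.07], [0, 0, 0.06], [0, 0, 0], [0, 0, 0]], jaw=[1, 1, 1, 1, 1])

```text
time_s: 2.2
tcp_pos: [0.6116, -0.1164, 0.2403]
eef_rot: [180.0, -0.0, -176.1]
contact_force: [0.5, -0.3, -0.2]
gripper_width: 0.0003
```

```bash
python3 - <<'E'
from h import *
plan([.652,-.053,.2],-176.3)
for n in ('wrist','top'):
    c=cap(n); cv2.imwrite(f'pics/{n}1.png',c['pixels'])
    import pickle; pickle.dump(c,open(n+'1.pkl','wb'))
E
```

```text
t 2.2 tcp [ 0.6116 -0.1164  0.2403] rot [ 1.8000e+02 -3.0000e-02 -1.7614e+02] F [ 0.5 -0.3 -0.2] w 0.0003
slide tool (frac) [-0.446  0.605  0.403]
turn frac [ 0.     -0.0003  0.0019]
```

View pics/wrist1.png

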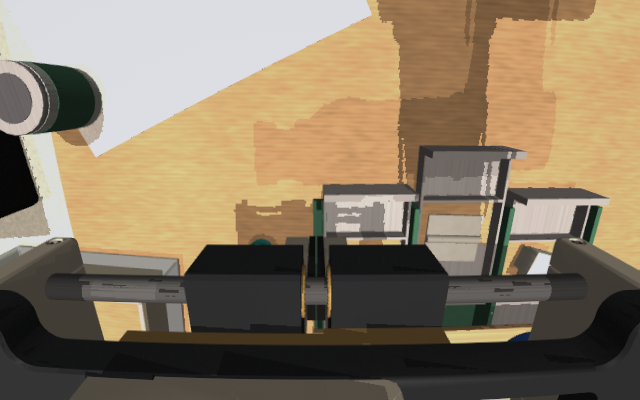

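```bash
python3 - <<'E'
from h import *
import pickle
c=pickle.load(open('wrist1.pkl','rb'))
cv2.imwrite('pics/w1c.png',cv2.resize(c['pixels'][135:265,305:615],None,fx=2.5,fy=2.5,interpolation=cv2.INTER_CUBIC))
v,u=np.mgrid[130:240,300:620]; W=dep(c,np.c_[u.ravel(),v.ravel()])
m=(abs(W[:,2]-.06)<.004)
n,l,st,ce=cv2.connectedComponentsWithStats(m.reshape(u.shape).astype(np.uint8),connectivity=8)
for i in range(1,n):
    if st[i,4]>60:
        Q=W[l.ravel()==i]; print(st[i],np.median(Q,0).round(4),np.percentile(Q,2,0).round(4),np.percentile(Q,98,0).round(4))
E
```

```text
[131  20  97   9 772] [0.5717 0.0527 0.0602] [0.5652 0.0053 0.0567] [0.5785 0.1069 0.0617]
[ 24  64  95   8 748] [ 0.6276 -0.054   0.0603] [ 0.6215 -0.1044  0.0573] [ 0.634  -0.0042  0.062 ]
[224  67  86   9 588] [0.6165 0.1728 0.0601] [0.6104 0.1236 0.0565] [0.6228 0.2253 0.0616]
```

View pics/w1c.png

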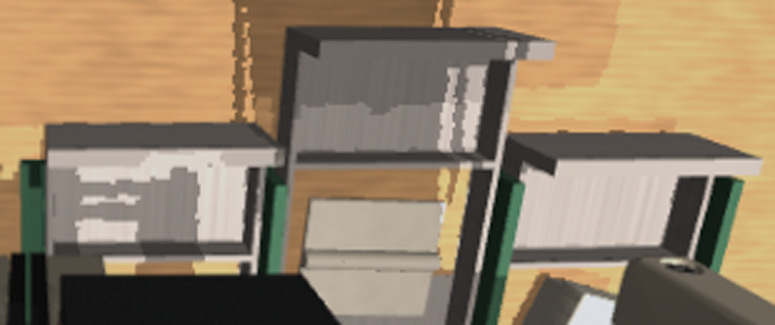

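>>> apply_moves(slide=[[-0.24, 0.3, 0], [-0.24, 0.3, 0], [0, 0, 0.35], [0, 0, 0.4], [0, 0, 0.35], [0, 0, 0.1], [0, 0, 0], [0, 0, 0]], turn=[[0, 0, 0], [0, 0, 0], [0, 0, 0], [0, 0, 0], [0, 0, 0], [0, 0, 0], [0, 0, 0], [0, 0, 0]], jaw=[1, 1, 1, 1, 1, 1, 1, 1])

```text
time_s: 3.1
tcp_pos: [0.657, -0.0535, 0.1224]
eef_rot: [-180.0, 0.1, -176.2]
contact_force: [0.1, 0.4, 0.2]
gripper_width: 0.0005
```

```bash
python3 - <<'E'
from h import *
plan([.656,-.053,.046],-176.3)
c=cap('scene'); a=c['pixels'][180:330,250:450]; cv2.imwrite('pics/s2.png',cv2.resize(a,None,fx=3.5,fy=3.5,interpolation=cv2.INTER_CUBIC))
c=cap('wrist'); cv2.imwrite('pics/w2.png',c['pixels'])
E
```

```text
t 3.1 tcp [ 0.657  -0.0535  0.1224] rot [-1.7998e+02  1.3000e-01 -1.7624e+02] F [0.1 0.4 0.2] w 0.0005
slide tool (frac) [0.011 0.006 0.764]
turn frac [-0.0002  0.0015  0.0007]
```

View pics/s2.png

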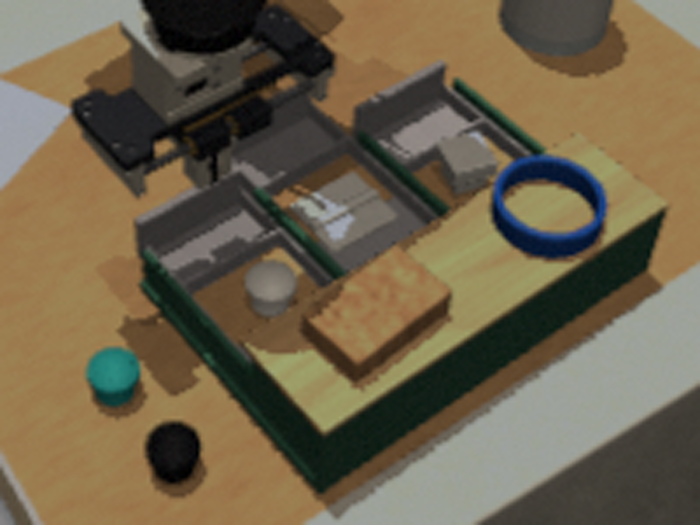

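View pics/w2.png

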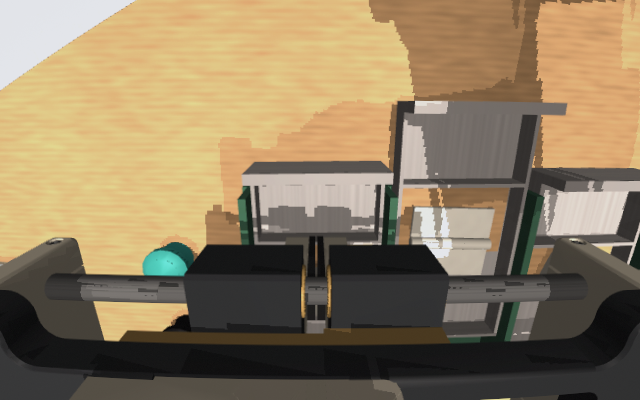

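>>> apply_moves(slide=[[0, 0, 0.2], [0, 0, 0.2], [0, 0, 0.2], [0, 0, 0], [0, 0, 0]], turn=[[0, 0, 0], [0, 0, 0], [0, 0, 0], [0, 0, 0], [0, 0, 0]], jaw=[1, 1, 1, 1, 1])

```text
time_s: 3.7
tcp_pos: [0.6566, -0.0534, 0.062]
eef_rot: [-180.0, 0.1, -176.3]
contact_force: [1.0, -0.5, 0.7]
gripper_width: 0.0007
```

```bash
python3 - <<'E'
from h import *
plan([.656,-.053,.046],-176.3)
c=cap('scene'); a=c['pixels'][190:310,270:420]; cv2.imwrite('pics/s3.png',cv2.resize(a,None,fx=4.5,fy=4.5,interpolation=cv2.INTER_CUBIC))
E
```

```text
t 3.7 tcp [ 0.6566 -0.0534  0.062 ] rot [-1.7999e+02  8.0000e-02 -1.7626e+02] F [ 1.  -0.5  0.7] w 0.0007
slide tool (frac) [0.006 0.004 0.16 ]
turn frac [-0.0001  0.001   0.0004]
```

View pics/s3.png

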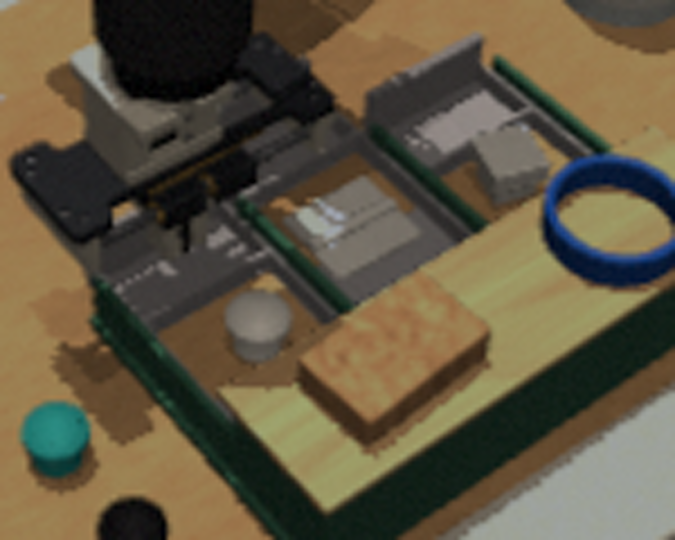

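>>> apply_moves(slide=[[0, 0, 0.08], [0, 0, 0.07], [0.05, 0, 0], [0.05, 0, 0], [0.04, 0, 0], [0.03, 0, 0], [0.03, 0, 0], [0.03, 0, 0]], turn=[[0, 0, 0], [0, 0, 0], [0, 0, 0], [0, 0, 0], [0, 0, 0], [0, 0, 0], [0, 0, 0], [0, 0, 0]], jaw=[1, 1, 1, 1, 1, 1, 1, 1])

```text
time_s: 4.55
tcp_pos: [0.6331, -0.0549, 0.046]
eef_rot: [-180.0, 0.1, -176.3]
contact_force: [2.6, -0.4, -0.8]
gripper_width: 0.0001
```

>>> apply_moves(slide=[[0.04, 0, 0], [0.05, 0, 0], [0.06, 0, 0], [0.06, 0, 0], [0.06, 0, 0], [0.06, 0, 0], [0.06, 0, 0], [0.06, 0, 0]], turn=[[0, 0, 0], [0, 0, 0], [0, 0, 0], [0, 0, 0], [0, 0, 0], [0, 0, 0], [0, 0, 0], [0, 0, 0]], jaw=[1, 1, 1, 1, 1, 1, 1, 1])

```text
time_s: 5.35
tcp_pos: [0.5873, -0.0579, 0.0455]
eef_rot: [-180.0, -0.0, -176.3]
contact_force: [2.3, -1.2, 0.6]
gripper_width: 0.0003
```

```bash
python3 - <<'E'
from h import *
plan([.521,-.064,.047],-176.3)
c=cap('scene'); a=c['pixels'][190:310,260:420]; cv2.imwrite('pics/s4.png',cv2.resize(a,None,fx=4.5,fy=4.5,interpolation=cv2.INTER_CUBIC))
E
```

```text
t 5.35 tcp [ 0.5873 -0.0579  0.0455] rot [-1.8000e+02 -1.0000e-02 -1.7629e+02] F [ 2.3 -1.2  0.6] w 0.0003
slide tool (frac) [ 0.666 -0.018 -0.015]
turn frac [-0.     -0.0001  0.0001]
```

View pics/s4.png

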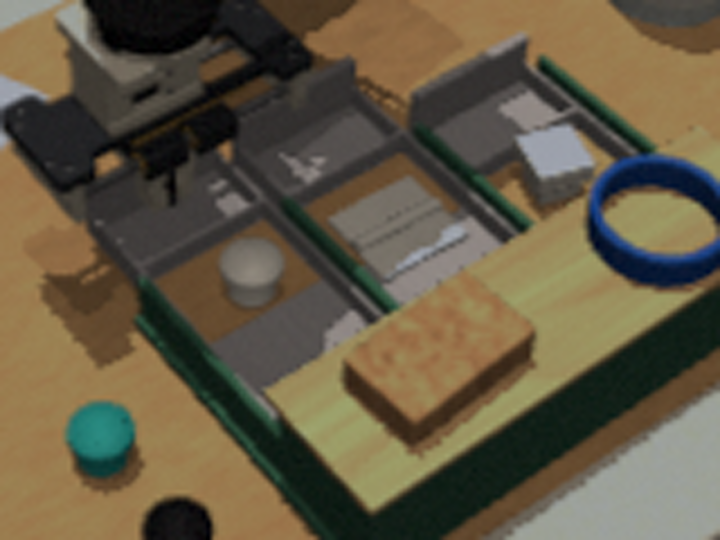

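>>> apply_moves(slide=[[0.04, 0, 0], [0.06, 0, 0], [0.06, 0, 0], [0.06, 0, 0], [0.06, 0, 0], [0.06, 0, 0], [0.06, 0, 0], [0.06, 0, 0]], turn=[[0, 0, 0], [0, 0, 0], [0, 0, 0], [0, 0, 0], [0, 0, 0], [0, 0, 0], [0, 0, 0], [0, 0, 0]], jaw=[1, 1, 1, 1, 1, 1, 1, 1])

```text
time_s: 6.2
tcp_pos: [0.5415, -0.0608, 0.0456]
eef_rot: [180.0, -0.0, -176.3]
contact_force: [2.1, -2.0, -0.1]
gripper_width: 0.0002
```

>>> apply_moves(slide=[[0.05, 0, 0], [0.04, 0, 0], [0.04, 0, 0], [0.03, 0, 0]], turn=[[0, 0, 0], [0, 0, 0], [0, 0, 0], [0, 0, 0]], jaw=[1, 1, 1, 1])

```text
time_s: 6.6
tcp_pos: [0.5302, -0.0611, 0.0465]
eef_rot: [180.0, 0.5, -176.2]
contact_force: [17.9, -2.4, -11.6]
gripper_width: 0.0001
```

```bash
python3 - <<'E'
from h import *
plan([.521,-.064,.047],-176.3)
c=cap('scene'); a=c['pixels'][190:310,250:420]; cv2.imwrite('pics/s5.png',cv2.resize(a,None,fx=4.5,fy=4.5,interpolation=cv2.INTER_CUBIC))
c=cap('wrist'); cv2.imwrite('pics/w5.png',c['pixels'])
v,u=np.mgrid[60:240,200:620]; W=dep(c,np.c_[u.ravel(),v.ravel()])
m=(abs(W[:,2]-.06)<.004)
n,l,st,ce=cv2.connectedComponentsWithStats(m.reshape(u.shape).astype(np.uint8),connectivity=8)
for i in range(1,n):
    if st[i,4]>100:
        Q=W[l.ravel()==i]; print(st[i],np.median(Q,0).round(4),np.percentile(Q,2,0).round(4),np.percentile(Q,98,0).round(4))
E
```

```text
t 6.6 tcp [ 0.5302 -0.0611  0.0465] rot [ 179.97    0.47 -176.2 ] F [ 17.9  -2.4 -11.6] w 0.0001
slide tool (frac) [ 0.093 -0.023 -0.006]
turn frac [0.0003 0.0055 0.0012]
[ 89 176 136   4 284] [ 0.5095 -0.033   0.0572] [ 0.5076 -0.0725  0.056 ] [ 0.5128 -0.0121  0.0595]
```

View pics/s5.png

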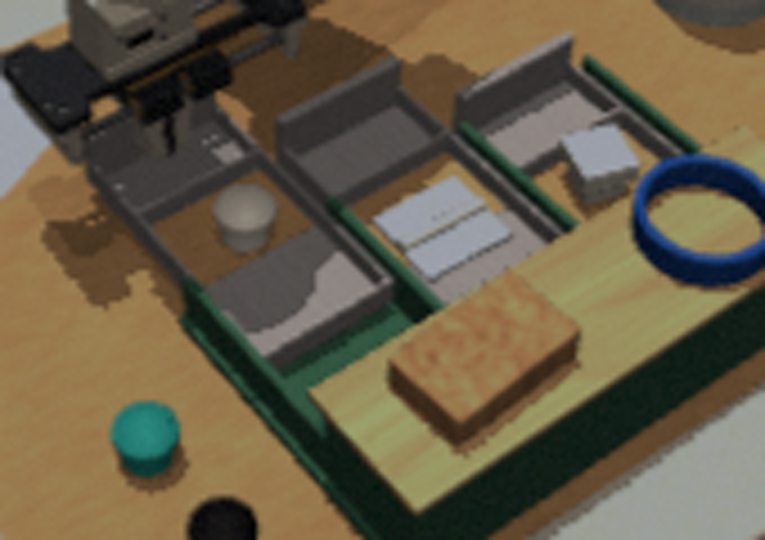

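View pics/w5.png

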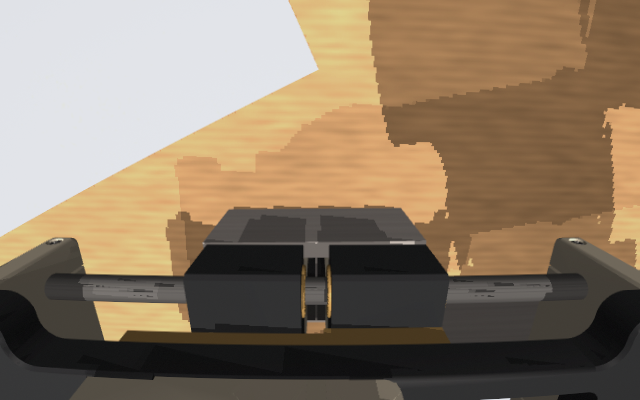

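Tray stopped against 18 N with its lip at about x = 0.512, about 115–119 mm out. I'll add a short press, then back off within the pocket and lift.

>>> apply_moves(slide=[[0.02, 0, 0], [0, 0, 0], [0, 0, 0], [-0.08, 0, 0], [-0.1, 0, 0], [0, 0, 0], [0, 0, 0]], turn=[[0, 0, 0], [0, 0, 0], [0, 0, 0], [0, 0, 0], [0, 0, 0], [0, 0, 0], [0, 0, 0]], jaw=[1, 1, 1, 1, 1, 1, 1])

```text
time_s: 7.4
tcp_pos: [0.5414, -0.0609, 0.0451]
eef_rot: [180.0, -0.1, -176.3]
contact_force: [-0.3, -0.6, -0.2]
gripper_width: 0.0005
```

```bash
python3 - <<'E'
from h import *
plan([.543,-.0605,.14],-176.3)
E
```

```text
t 7.4 tcp [ 0.5414 -0.0609  0.0451] rot [ 1.8000e+02 -8.0000e-02 -1.7631e+02] F [-0.3 -0.6 -0.2] w 0.0005
slide tool (frac) [-0.015  0.003 -0.949]
turn frac [ 0.     -0.001  -0.0001]
```

>>> apply_moves(slide=[[0, 0, -0.2], [0, 0, -0.3], [0, 0, -0.3], [0, 0, -0.2], [0.02, 0.35, 0], [0.02, 0.4, 0], [0.02, 0.4, 0], [0, 0, 0]], turn=[[0, 0, 0], [0, 0, 0], [0, 0, 0], [0, 0, 0], [0, 0, 0], [0, 0, 0], [0, 0, 0], [0, 0, 0]], jaw=[1, 1, 1, 1, 1, 1, 1, 1])

```text
time_s: 8.2
tcp_pos: [0.5278, 0.0567, 0.1457]
eef_rot: [180.0, 0.0, -176.1]
contact_force: [-0.3, 0.2, 0.3]
gripper_width: 0.0001
```

```bash
python3 - <<'E'
from h import *
plan([.53,.054,.05],-176.3)
c=cap('wrist'); cv2.imwrite('pics/w6.png',c['pixels'])
for nm in ('wrist','top'):
    if nm=='top': c=cap('top'); cv2.imwrite('pics/t6.png',cv2.resize(c['pixels'][90:240,240:420],None,fx=4,fy=4,interpolation=cv2.INTER_CUBIC))
    v,u=np.mgrid[0:240,200:640] if nm=='wrist' else np.mgrid[90:260,200:450]; W=dep(c,np.c_[u.ravel(),v.ravel()])
    m=(abs(W[:,2]-.06)<(.004 if nm=='wrist' else .009))&(W[:,0]<.66)
    n,l,st,ce=cv2.connectedComponentsWithStats(m.reshape(u.shape).astype(np.uint8),connectivity=8)
    for i in range(1,n):
        if st[i,4]>40:
            Q=W[l.ravel()==i]; print(nm,st[i],np.median(Q,0).round(4),np.percentile(Q,2,0).round(4),np.percentile(Q,98,0).round(4))
E
```

```text
t 8.2 tcp [0.5278 0.0567 0.1457] rot [ 1.7997e+02  1.0000e-02 -1.7611e+02] F [-0.3  0.2  0.3] w 0.0001
slide tool (frac) [-0.02  -0.029  0.957]
turn frac [0.0003 0.0001 0.0023]
wrist [  0 177  32  12 348] [ 0.5125 -0.0217  0.0602] [ 0.5085 -0.0332  0.0571] [ 0.517  -0.0104  0.0616]
top [151  90  10  10  46] [ 0.6171 -0.0464  0.0526] [ 0.6027 -0.0597  0.0512] [ 0.632  -0.0338  0.056 ]
top [70 94 32  6 90] [0.614  0.1743 0.0586] [0.6077 0.1265 0.0531] [0.6203 0.2254 0.0629]
top [19 96 13 31 44] [0.5637 0.355  0.0597] [0.5215 0.3491 0.0523] [0.6138 0.3834 0.0686]
top [162 125  16   4  41] [ 0.5153 -0.0911  0.0594] [ 0.5095 -0.1135  0.0551] [ 0.5186 -0.0662  0.064 ]
```

View pics/w6.png

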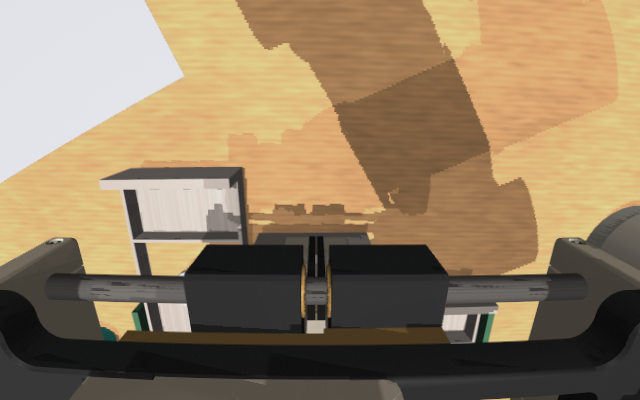

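View pics/t6.png

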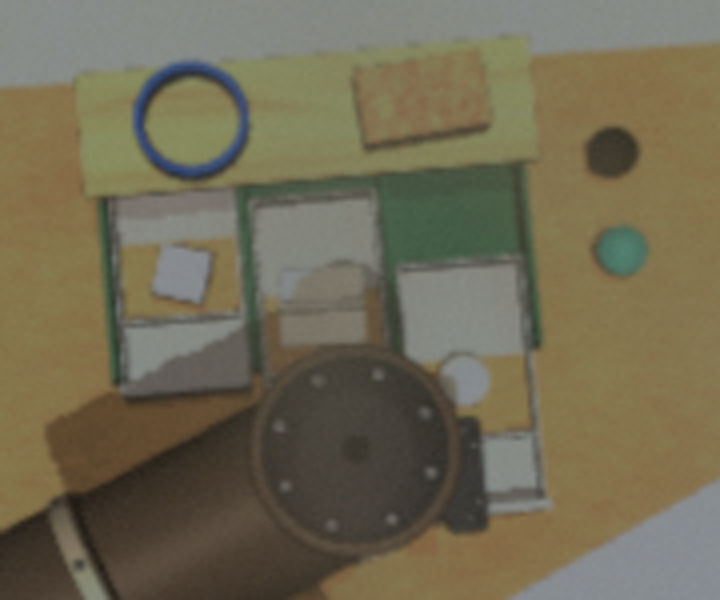

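```bash
python3 - <<'E'
from h import *
import pickle
def lips(c,box,tol,xmax=.66,mn=40):
    v,u=np.mgrid[box[0]:box[1],box[2]:box[3]]; W=dep(c,np.c_[u.ravel(),v.ravel()])
    m=(abs(W[:,2]-.06)<tol)&(W[:,0]<xmax)
    n,l,st,ce=cv2.connectedComponentsWithStats(m.reshape(u.shape).astype(np.uint8),connectivity=8)
    return [W[l.ravel()==i] for i in range(1,n) if st[i,4]>mn]
c1=pickle.load(open('wrist1.pkl','rb')); L=lips(c1,(130,240,300,620),.003,.66,200)
# yaw from wrist: line fits
for Q in L:
    p=np.polyfit(Q[:,1],Q[:,0],1); print('w1',Q.mean(0).round(4),np.degrees(np.arctan(p[0])).round(2))
D=pickle.load(open('d0.pkl','rb'))
L0=lips(D['top'],(150,215,250,410),.009)
c=cap('top');L1=lips(c,(150,240,250,450),.009)
cw=cap('wrist');L2=lips(cw,(0,240,200,640),.003)
for nm,LL in (('top0',L0),('top1',L1),('w2',L2)):
    for Q in LL:
        p=np.polyfit(Q[:,1],Q[:,0],1); print(nm,len(Q),Q.mean(0).round(4),np.degrees(np.arctan(p[0])).round(2))
pickle.dump(c,open('top6.pkl','wb'))
# deck edge depth-based front boundary in wrist/top0
v,u=np.mgrid[90:150,250:385]; W=dep(D['top'],np.c_[u.ravel(),v.ravel()]).reshape(60,135,3)
E=[]
for j in range(15,118):
    k=np.where((W[:,j,2]>.075)&(W[:,j,2]<.097))[0]
    if len(k)>5: E.append([W[k.max(),j,1],W[k.max(),j,0]])
E=np.array(E);p=np.polyfit(E[:,0],E[:,1],1);print('deck yaw',np.degrees(np.arctan(p[0])),p)
E
```

```text
w1 [0.5718 0.0554 0.0602] -4.39
w1 [ 0.6277 -0.0538  0.0602] -4.0
w1 [0.6165 0.1745 0.06  ] -4.2
top0 90 [ 0.6244 -0.0547  0.059 ] -4.19
top0 89 [0.6134 0.1755 0.0591] -4.5
top0 90 [0.5685 0.0579 0.0588] -4.07
top1 50 [ 0.6167 -0.0464  0.0532] -6.27
top1 90 [0.6133 0.1753 0.0587] -4.29
top1 42 [ 0.5145 -0.0901  0.0595] -4.27
w2 403 [ 0.5129 -0.0232  0.0602] -3.52
deck yaw -4.310239004298447 [-0.07537009  0.77994133]
```

The rack-frame check gives the round tray 118 mm out in both the top and wrist views. The hinge tray is 53.5 mm out. Now I lower in front of the hinge lip and push.

>>> apply_moves(slide=[[0, 0, 0.3], [0, 0, 0.35], [0, 0, 0.2], [0, 0, 0.1], [0, 0, 0], [0, 0, 0]], turn=[[0, 0, 0], [0, 0, 0], [0, 0, 0], [0, 0, 0], [0, 0, 0], [0, 0, 0]], jaw=[1, 1, 1, 1, 1, 1])

```text
time_s: 9.0
tcp_pos: [0.5292, 0.0532, 0.0512]
eef_rot: [180.0, 0.0, -176.3]
contact_force: [-0.3, -0.7, 0.7]
gripper_width: 0.0005
```

>>> apply_moves(slide=[[-0.07, 0, 0], [-0.07, 0, 0], [-0.04, 0, 0], [-0.03, 0, 0], [-0.03, 0, 0], [-0.04, 0, 0], [-0.05, 0, 0], [-0.05, 0, 0]], turn=[[0, 0, 0], [0, 0, 0], [0, 0, 0], [0, 0, 0], [0, 0, 0], [0, 0, 0], [0, 0, 0], [0, 0, 0]], jaw=[1, 1, 1, 1, 1, 1, 1, 1])

```text
time_s: 9.8
tcp_pos: [0.5664, 0.056, 0.0504]
eef_rot: [-180.0, -0.0, -176.3]
contact_force: [-1.6, 0.7, 0.8]
gripper_width: 0.0006
```

```bash
python3 - <<'E'
from h import *
plan([.61,.06,.05],-176.3)
c=cap('scene'); a=c['pixels'][190:310,250:420]; cv2.imwrite('pics/s7.png',cv2.resize(a,None,fx=4.5,fy=4.5,interpolation=cv2.INTER_CUBIC))
E
```

```text
t 9.8 tcp [0.5664 0.056  0.0504] rot [-1.7999e+02 -5.0000e-02 -1.7629e+02] F [-1.6  0.7  0.8] w 0.0006
slide tool (frac) [-0.437  0.011  0.004]
turn frac [-0.0001 -0.0006  0.0002]
```

View pics/s7.png

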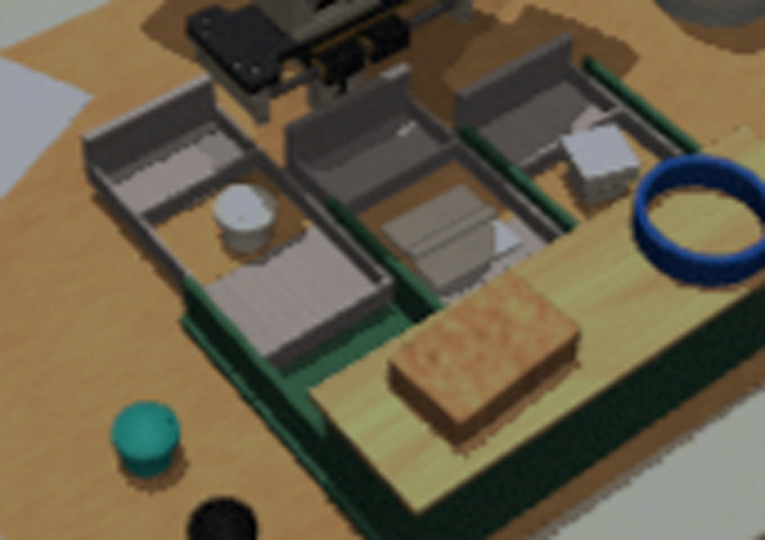

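>>> apply_moves(slide=[[-0.04, 0, 0], [-0.05, 0, 0], [-0.06, 0, 0], [-0.06, 0, 0], [-0.06, 0, 0], [-0.05, 0, 0], [-0.04, 0, 0], [-0.03, 0, 0]], turn=[[0, 0, 0], [0, 0, 0], [0, 0, 0], [0, 0, 0], [0, 0, 0], [0, 0, 0], [0, 0, 0], [0, 0, 0]], jaw=[1, 1, 1, 1, 1, 1, 1, 1])

```text
time_s: 10.65
tcp_pos: [0.6057, 0.0586, 0.0505]
eef_rot: [-180.0, -0.0, -176.3]
contact_force: [-2.9, 1.1, -0.3]
gripper_width: 0.0004
```

>>> apply_moves(slide=[[-0.03, 0, 0], [-0.03, 0, 0], [-0.02, 0, 0]], turn=[[0, 0, 0], [0, 0, 0], [0, 0, 0]], jaw=[1, 1, 1])

```text
time_s: 10.95
tcp_pos: [0.6113, 0.0587, 0.0503]
eef_rot: [-180.0, -0.2, -176.3]
contact_force: [-15.8, 3.7, 9.3]
gripper_width: 0.0004
```

>>> apply_moves(slide=[[-0.02, 0, 0], [0, 0, 0], [0, 0, 0], [0.15, 0, 0], [0.25, 0, 0], [0, 0, 0], [0, 0, -0.3], [0, 0, -0.4]], turn=[[0, 0, 0], [0, 0, 0], [0, 0, 0], [0, 0, 0], [0, 0, 0], [0, 0, 0], [0, 0, 0], [0, 0, 0]], jaw=[1, 1, 1, 1, 1, 1, 1, 1])

```text
time_s: 11.75
tcp_pos: [0.5752, 0.0562, 0.1201]
eef_rot: [-179.9, -0.1, -176.3]
contact_force: [1.3, -0.7, 0.2]
gripper_width: 0.0005
```

>>> apply_moves(slide=[[0, 0, -0.4], [0, 0, -0.4], [0.3, 0, -0.2], [0.4, 0, 0], [0.3, 0, 0], [0, 0, 0], [0, 0, 0]], turn=[[0, 0, 0], [0, 0, 0], [0, 0, 0], [0, 0, 0], [0, 0, 0], [0, 0, 0], [0, 0, 0]], jaw=[1, 1, 1, 1, 1, 1, 1])

```text
time_s: 12.45
tcp_pos: [0.4765, 0.0504, 0.2219]
eef_rot: [180.0, 0.2, -176.2]
contact_force: [-0.2, 0.0, 1.3]
gripper_width: 0.0006
```

```bash
python3 - <<'E'
from h import *
import pickle
plan([.5,.06,.2],-176.3)
D=pickle.load(open('d0.pkl','rb'))
c=cap('top'); s=cap('scene'); w=cap('wrist')
cv2.imwrite('pics/t8.png',cv2.resize(c['pixels'][90:240,240:420],None,fx=4,fy=4,interpolation=cv2.INTER_CUBIC))
cv2.imwrite('pics/s8.png',s['pixels']); 
for nm,c,box,tol in (('top',c,(90,240,250,400),.009),('wrist',w,(0,240,0,640),.004)):
    v,u=np.mgrid[box[0]:box[1],box[2]:box[3]]; W=dep(c,np.c_[u.ravel(),v.ravel()])
    m=(abs(W[:,2]-.06)<tol)&(W[:,0]<.66)
    n,l,st,ce=cv2.connectedComponentsWithStats(m.reshape(u.shape).astype(np.uint8),connectivity=8)
    for i in range(1,n):
        if st[i,4]>40:
            Q=W[l.ravel()==i].mean(0); print(nm,st[i,4],Q.round(4),'rackx',(Q[0]*.99725+Q[1]*.0741).round(4))
E
```

```text
t 12.45 tcp [0.4765 0.0504 0.2219] rot [ 179.95    0.18 -176.24] F [-0.2  0.   1.3] w 0.0006
slide tool (frac) [-0.24  0.08  0.22]
turn frac [0.0005 0.0021 0.0007]
top 89 [0.623  0.0623 0.0588] rackx 0.6259
top 52 [ 0.6175 -0.048   0.053 ] rackx 0.6122
top 88 [0.6134 0.1762 0.0587] rackx 0.6248
wrist 791 [ 0.5153 -0.0616  0.06  ] rackx 0.5094
```

View pics/t8.png

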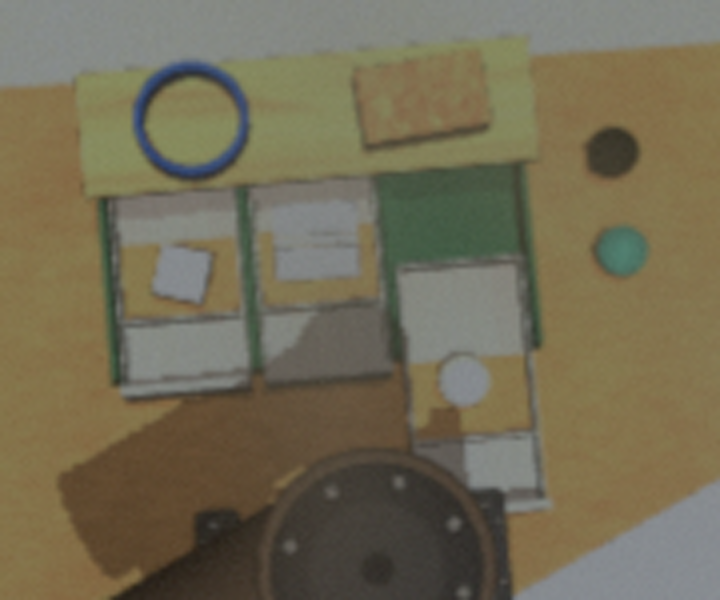

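View pics/s8.png

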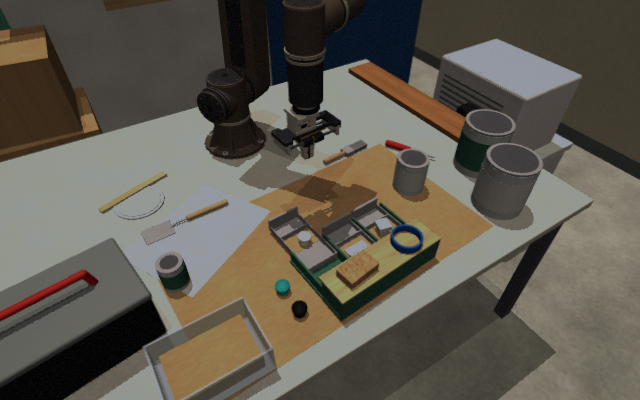

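```bash
python3 -c "
from plant import r
print(r.close_job())"
```

```text
the job is handed in; nothing more can be done
None
```

The job is handed in at about 12.5 s; it reports no verdict. I hooked the round knob's tray from inside its pocket with closed fingertips and drew it to its stop. I then pushed the hinge tray home from its front face, backed off and lifted clear.

What the last checks showed:
- **Round knob's tray:** about 118 mm out, measured against the square knob's tray, which I took as shut. The wrist camera gave 118.3 mm at the end. The top camera gave 118.2 mm just after the pull, but its view of that lip was blocked in the last picture. I felt the stop at about 18 N. The tray turned out to have started about 6 mm open.
- **Hinge tray:** its lip lies within about 1 mm of the square tray's lip line. I felt the home stop at about 16 N.
- **Square knob's tray:** not moved, within what the camera can resolve.
- **Painted pieces and other objects:** the round knob stands upright in its tray. The bystanders looked in place in the last pictures; I judged that by eye and did not measure them.
- **Robot:** clear of everything, with wrist force readings at noise level.

One early disagreement: my first rack-angle estimates ranged from 2.9° to 4.8° and put the pull anywhere from 109 to 119 mm. Line fits to depth points on the lips and the deck edge settled the angle at about 4.25°, before I pushed the hinge tray.

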